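# Sweep the spring barrels into the bench tray

### The job

Sweep the three short brass spring barrels across the table top with your fingertips into the three-sided oak tray, so that each stands wholly inside its walls, behind the line across its open front. Only push them along the table, never lift them, and leave the tall turned pillar, the loupe and everything else on the bench where they are.

Things in the scene. Friction and masses are not known exactly. Their poses are not given: they have to be found in the camera images.
- tray: low oak tray fixed to the table, to the robot's left: side and back walls 12 mm thick, 25 mm high; no front wall, no step. Inside 180 mm wide, 120 mm deep. Origin: on the table, middle of the line joining the front ends of the side walls. x axis: level, from the open front to the back (inner face at x = 120 mm); y axis across (inner faces at y = +90, -90 mm). Place and turn vary.
- barrel_large: brass mainspring barrel: a plain round drum with fine teeth round its foot and a short steel arbor stub on top; 40 mm in diameter (the teeth add about 1 mm), drum 20 mm high, stub 8 mm across and 6 mm higher; about 110 g; stands loose on the table on its flat end and slides. Origin: centre of its underside, z up.
- barrel_medium: brass mainspring barrel: a plain round drum with fine teeth round its foot and a short steel arbor stub on top; 35 mm in diameter (the teeth add about 1 mm), drum 20 mm high, stub 8 mm across and 6 mm higher; about 85 g; stands loose on the table on its flat end and slides. Origin: centre of its underside, z up.
- barrel_small: brass mainspring barrel: a plain round drum with fine teeth round its foot and a short steel arbor stub on top; 30 mm in diameter (the teeth add about 1 mm), drum 20 mm high, stub 8 mm across and 6 mm higher; about 60 g; stands loose on the table on its flat end and slides. Origin: centre of its underside, z up.
- pillar: turned brass movement pillar standing upright among the barrels, 55 mm tall, foot 26 mm in diameter, waisted. Not to be moved. Origin: centre of its underside, z up.
- loupe: black watchmaker's loupe standing upright among the barrels, a cone 36 mm in diameter at the table, 26 mm at the glass, 32 mm high. Not to be moved. Origin: centre of its underside, z up.
- mallet: small oak mallet lying beyond the work: head 45 x 80 x 45 mm high, handle 16 mm thick running 150 mm from the head along its x axis. Not to be moved. Origin: centre of the head's underside.
- tweezers_case: flat tin tweezers case, 125 (its x axis) x 26 x 14 mm high, with a horn grip 4 mm higher on top, lying on the robot's side of the work. Not to be moved. Origin: centre of its underside.
- spandrel: gilt triangular spandrel corner piece lying flat beyond the work, legs 75 mm long, up to 11 mm high. Not to be moved. Origin: near its middle, on the table, 25 mm inside both outer edges of its square corner.
- oil_jar: small amber oil jar with a metal cap, 40 mm in diameter, 50 mm high, standing to the far right of the work. Not to be moved. Origin: centre of its underside.
- turntable: cast-iron turntable fixed to the table well to the robot's right, 220 mm in diameter, its top 40 mm high, with a brass movement plate and four 30 mm pillars on it. Origin: centre of its underside.
Not all that is in view belongs to the job. Leave any red or turquoise look-alike of the barrel_large alone. Leave any turquoise look-alike of the barrel_medium alone.

How it is judged:
By the outcome, as a careful person would: the job done as asked, in the order asked, and still so for the second after the job is handed in, with the robot touching nothing.
It also fails if it takes over 72 s, if anything falls off the work surface, if the arm or the gripper's body presses on something with over 40 N, if the wrist force passes 120 N, or if a joint passes its speed limit or range.

### The arm

A 7-joint arm with a two-finger parallel gripper is mounted at the origin on the work surface. World frame = base frame: x ahead of the robot, y to its left, z up, the work surface at z = 0. Lengths are in mm, angles in rad, forces in N, time in s.
With the tool pointing down it reaches from about 425 to 875 mm from the base axis. Payload 8.4 kg.
Tool frame: the origin (TCP) lies midway between the tips of the shut fingers; the grasp point (between the pads) lies grip_depth behind it (grip_depth is the distance from the TCP to the grasp point, in mm); z points along the fingers, y is the line along which they close (so a half turn about z gives the same grasp; the last joint's range is limited). The gripper opens to 85 mm and grips with 20 to 120 N. Pads are 22 mm wide; open, the fingers measure 114 mm over their backs; the gripper's body (76 mm by 85 mm) begins 54 mm behind the grasp point. The pads swing forward as they close: fully open they stand 13 mm farther back than shut.
Start: joints at [1.035, 0.333, 0.04, 1.465, -0.013, 1.343, -0.059], TCP at [274.952, -588.953, 231.308] pointing down, gripper open.
Joint ranges: [-2.58, 2.58], [-0.38, 2.09], [-1.3, 1.39], [0.25, 2.4], [-1.5, 4.64], [0.08, 2.09], [-2.65, 2.65]. Speed limits (rad/s): [2.22, 2.22, 2.79, 2.79, 3.14, 3.14, 3.14].

### API

Orientations are given as a unit quaternion [x, y, z, w].
In Python, from station import * gives the robot as it stands.
- The arm moves only by the shell command python3 -m inch 'ROWS' [OPENING] [FORCE]. ROWS is JSON, a list of rows, each an object of numbers: "x", "y", "z": the shift along the tool's x, y, z in cm; "wx", "wy", "wz": the turn, a rotation vector about the tool's x, y, z in rad. In form: [{"x": .., "y": .., "z": .., "wx": .., "wy": .., "wz": ..}, ...]. A call has exactly 10 rows; each row is the pose to reach, as a shift and turn from the pose commanded when the call began, along the tool's axes at that moment; what a row does not reach only later rows make up. A row lasts 1/12 s, in which the tool goes at most 41.7 mm and 7.16 degrees, less where a joint would pass 70% of its speed; a pose out of reach is approached as far as the arm can. A call with a gripper value outside its range is refused whole. OPENING is the finger opening in cm, from 0 to 8.54, set as the call begins (- or left out, the last holds). The fingers move at their own pace and stop on an object; FORCE is the grip in N (left out, the last holds). Time passes only in rows, so rows that repeat a pose let the fingers close, or fill a call up. It gives the time, the measured TCP pose, the force, the opening and the grip force at its end, in the units of the state.
- read_state(): the state, without advancing time (a new reading comes with each control period).
- get_image(name): name is "scene" or "top"; returns a dict with "img" (400x640x3 uint8, red, green, blue), "fx", "fy", "cx", "cy" (pixels), "R" (3x3) and "t" (3): a world point X has camera coordinates R X + t. Camera axes: x right, y down, z forward; pixel columns grow to the right and rows downward; lengths in mm; the calibration is good to about 2 mm. A picture is of the moment at which its call begins. There is no depth.
- sign_off(): hands the job in; it is judged then, once.
The state is a dict: "clock": time; "joints": joint angles; "qvel": joint speeds; "joint_torque": joint torques, N m; "eef_pos": TCP position; "tcp_rot": TCP orientation; "ft_force": force on the tool from outside, world axes, zero at the start; "moment": the same for the moment, N m; "grip_width": finger opening in mm; "finger_force": force on a finger pad.
Only numpy, scipy, OpenCV 4.12 (cv2) and the standard library are available. Lean on these libraries where they do the work, as an engineer would, in place of code of your own. Each camera call takes 0.05 s, during which the arm holds its last target. There are 200 camera calls.

## Working session

There is one attempt and no reset: what is moved stays moved. The work goes in short steps, Python scripts to look and compute and a shell command to move; the robot and the scene stay as the last step left them, time stands still between calls to the robot, and variables do not carry over. Pictures are saved under pics/ and viewed, at most 10 in all, crops included, and the job is handed in when it is done.

```bash
mkdir -p pics; python3 - <<'E'
from station import *
import cv2
for n in("top","scene"):
    g=get_image(n); cv2.imwrite(f"pics/{n}0.png",g["img"][:,:,::-1]); print(n,g["fx"],g["fy"],g["cx"],g["cy"],g["R"],g["t"])
s=read_state(); print(s)
E
```

```text
top 459.7318281472433 459.7318281472433 320.1996858151153 198.29005013696138 [[ 0.01528274 -0.99987788 -0.00326564]
 [-0.98125669 -0.0143705  -0.19216869]
 [ 0.19209829  0.00614129 -0.98135647]] [-161.69780355  534.73817213  931.72968793]
scene 372.47724969141893 372.47724969141893 315.1524949659864 204.7995903780345 [[-0.60684561  0.79465489  0.01618695]
 [ 0.62455885  0.48934841 -0.60865785]
 [-0.49159399 -0.35925164 -0.79326768]] [ 491.20694405 -252.50725888 1069.34272502]
{'clock': 0.1, 'joints': array([ 1.03478808,  0.33386386,  0.03987529,  1.46618198, -0.0133861 ,
        1.34330818, -0.05844361]), 'qvel': array([-0.00103264, -0.0016976 , -0.00064623, -0.00136712,  0.00023655,
        0.00130852,  0.00140501]), 'joint_torque': array([ 3.83680876e-03, -6.60016036e+01,  1.37005705e+00, -4.06475401e+01,
        1.69564487e-02,  8.91618402e-03,  9.04189415e-05]), 'eef_pos': array([ 274.77783617, -588.60591743,  230.49539719]), 'tcp_rot': array([ 9.76239645e-01,  2.16692402e-01, -2.17460611e-04, -7.15480349e-04]), 'ft_force': array([-0.272291  ,  0.12681939,  0.60275495]), 'moment': array([-0.01162849, -0.024735  ,  0.00073588]), 'finger_force': 0.0, 'grip_width': 85.40622644468687}
```

View pics/top0.png

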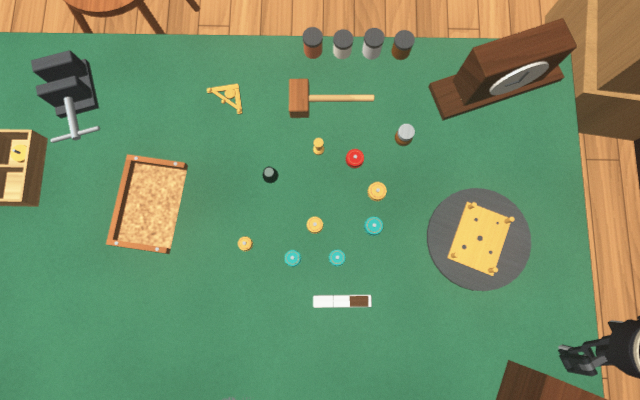

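View pics/scene0.png

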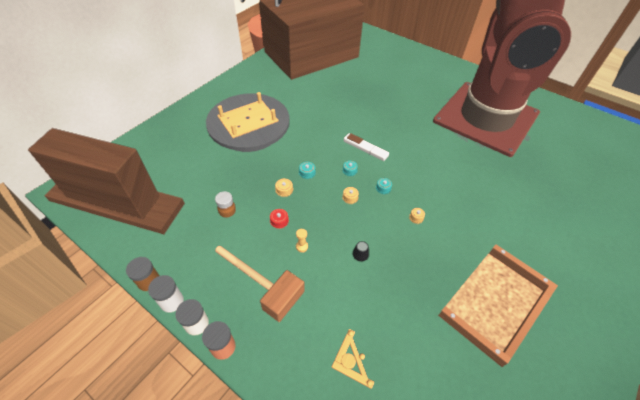

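Top view: brass barrels at (377,191), (314,224) and (245,244). Possible confusions are the red one (355,158), the turquoise ones (374,226), (337,258) and (292,258), the brass pillar (318,146) and the gilt spandrel (226,95). The tray's open side faces right, between (185,162) and (168,250). I choose the three brass drums, and will check their sizes and a close crop.

```bash
cat > h.py <<'E'
from station import *
import cv2, numpy as np
def ray(g,u,v,z):
    d=g["R"].T@np.array([(u-g["cx"])/g["fx"],(v-g["cy"])/g["fy"],1]); c=-g["R"].T@g["t"]
    return (c+d*(z-c[2])/d[2])[:2]
def proj(g,X):
    p=g["R"]@np.array(X,float)+g["t"]; return g["fx"]*p[0]/p[2]+g["cx"],g["fy"]*p[1]/p[2]+g["cy"]
def blobs(g,lo,hi,z,amin=40):
    m=cv2.inRange(cv2.cvtColor(g["img"],cv2.COLOR_RGB2HSV),lo,hi)
    m=cv2.morphologyEx(m,cv2.MORPH_CLOSE,np.ones((3,3)))
    n,_,st,c=cv2.connectedComponentsWithStats(m)
    return [(c[i].round(1),st[i][2:5],ray(g,*c[i],z).round(1)) for i in range(1,n) if amin<st[i][4]<2500]
BR=((12,120,120),(30,255,255))
E
python3 - <<'E'
from h import *
for n in("top","scene"):
    g=get_image(n)
    for nm,lo,hi,z in(("brass",*BR,12),("turq",(84,120,80),(97,255,255),12),("red",(0,200,120),(4,255,255),12),("dark",(0,0,0),(180,255,40),16)):
        for b in blobs(g,lo,hi,z):
            if 150<b[2][0]<900 and -350<b[2][1]<450: print(n,nm,*b)
    if n=="top":
        for p in((127,157),(185,162),(168,250),(110,245)): print(p,ray(g,*p,25))
        a=cv2.resize(g["img"][130:280,95:415],None,fx=2.5,fy=2.5,interpolation=2); cv2.imwrite("pics/c1.png",a[:,:,::-1])
E
```

```text
top brass [298.1  94.9] [ 22  33 628] [789.5 -98.2]
top brass [228.3  94.9] [ 35  30 468] [787.1  64.5]
top brass [318.1 146. ] [ 11  17 142] [ 666.1 -146.8]
top brass [376.6 191. ] [ 19  19 258] [ 563.2 -279.2]
top brass [314.4 224.5] [ 16  16 188] [ 485.9 -141.6]
top brass [244.9 243.3] [ 15  14 136] [442.3   9.6]
top brass [358.2 300.2] [ 17  10 149] [ 324.6 -238. ]
top turq [373.1 225.5] [ 19  18 256] [ 485.6 -270.7]
top turq [292.3 257.6] [ 16  16 194] [412.8 -94.9]
top turq [336.6 257.4] [ 16  16 194] [ 414.6 -190.9]
top dark [67.1 80.9] [  60   51 1083] [815.1 442.8]
(127, 157) [630.21836509 280.73109463]
(185, 162) [620.5045334  149.83822828]
(168, 250) [424.08323663 172.3813594 ]
(110, 245) [432.94896079 298.52874876]
scene brass [283.8 188. ] [ 17  17 197] [ 569.4 -276.8]
scene brass [349.8 196.4] [ 15  15 141] [ 494.  -139.6]
scene brass [227.4 210.9] [ 17  14 126] [ 698.6 -332.6]
scene brass [416.2 216.5] [ 14  14 125] [449.9  10.3]
scene brass [301.  239.2] [ 10  23 151] [ 655.5 -155.7]
scene brass [504.7 263.9] [31 22 49] [444.7 211.3]
scene brass [524.8 266.8] [ 40  31 192] [425.9 246.5]
scene brass [279.8 281.5] [29 21 86] [ 757.5 -127.4]
scene brass [538.2 304.5] [ 36  62 471] [491.3 293.8]
scene brass [289.3 298.9] [ 34  42 444] [773.9 -89.5]
scene brass [266.1 305.9] [11 11 42] [ 811.4 -115.1]
scene brass [446.4 310.7] [11  8 50] [610.7 159.4]
scene brass [476.7 334.3] [ 42  36 278] [617.9 222.6]
scene brass [350.7 361.7] [ 41  58 857] [797.2  67.6]
scene brass [505.7 355.1] [18 15 89] [621.3 277.6]
scene turq [349.6 169.3] [ 14  15 141] [ 423.1 -188.3]
scene turq [306.8 170.9] [ 17  17 190] [ 492.9 -267.9]
scene turq [383.5 187.2] [ 16  14 150] [421.2 -92.2]
scene dark [356.9 253.7] [ 8 11 54] [614.  -41.1]
```

View pics/c1.png

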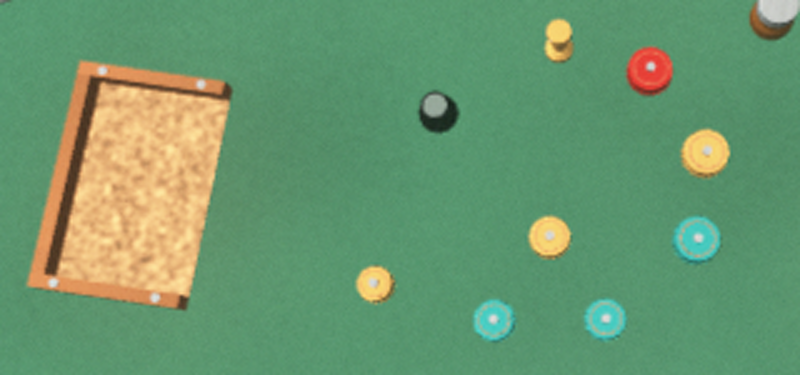

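The crop confirms three brass drums: large (705,152), medium (549,236) and small (374,284), with diameters of about 41, 35 and 31 mm. The tray opens to the right. I'll push with two part-open fingers that cradle the drum, tool x along world +y, doing the large one first.

```bash
python3 -m inch '[{"x":3.7,"y":-1.2,"wz":-0.113},{"x":7.5,"y":-2.4,"wz":-0.227},{"x":11.3,"y":-3.7,"wz":-0.34},{"x":15.1,"y":-4.9,"wz":-0.454},{"x":18.9,"y":-6.1,"wz":-0.567},{"x":22.7,"y":-7.3,"wz":-0.68},{"x":26.5,"y":-8.6,"wz":-0.794},{"x":30.2,"y":-9.8,"wz":-0.907},{"x":34,"y":-11,"wz":-1.02},{"x":37.8,"y":-12.2,"wz":-1.134}]' 2.4 40
```

```text
invalid input
```

```bash
python3 -m inch '[{"x":3.7,"y":-1.2,"z":0,"wx":0,"wy":0,"wz":-0.113},{"x":7.5,"y":-2.4,"z":0,"wx":0,"wy":0,"wz":-0.227},{"x":11.3,"y":-3.7,"z":0,"wx":0,"wy":0,"wz":-0.34},{"x":15.1,"y":-4.9,"z":0,"wx":0,"wy":0,"wz":-0.454},{"x":18.9,"y":-6.1,"z":0,"wx":0,"wy":0,"wz":-0.567},{"x":22.7,"y":-7.3,"z":0,"wx":0,"wy":0,"wz":-0.68},{"x":26.5,"y":-8.6,"z":0,"wx":0,"wy":0,"wz":-0.794},{"x":30.2,"y":-9.8,"z":0,"wx":0,"wy":0,"wz":-0.907},{"x":34.0,"y":-11.0,"z":0,"wx":0,"wy":0,"wz":-1.02},{"x":37.8,"y":-12.2,"z":0,"wx":0,"wy":0,"wz":-1.134}]' 2.4 40
```

```text
clock: 1.03
eef_pos: [566.9, -317.0, 231.4]
tcp_rot: [0.705, 0.709, -0.0, 0.0]
ft_force: [0.8, -0.2, -0.5]
grip_width: 24.5
finger_force: 0.0
```

```bash
python3 -m inch '[{"x":-0.8,"y":0,"z":3.5,"wx":0,"wy":0,"wz":0},{"x":-0.8,"y":0,"z":7,"wx":0,"wy":0,"wz":0},{"x":-0.8,"y":0,"z":10.5,"wx":0,"wy":0,"wz":0},{"x":-0.8,"y":0,"z":14,"wx":0,"wy":0,"wz":0},{"x":-0.8,"y":0,"z":17,"wx":0,"wy":0,"wz":0},{"x":-0.8,"y":0,"z":19,"wx":0,"wy":0,"wz":0},{"x":-0.8,"y":0,"z":20.5,"wx":0,"wy":0,"wz":0},{"x":-0.8,"y":0,"z":21.6,"wx":0,"wy":0,"wz":0},{"x":-0.8,"y":0,"z":22.3,"wx":0,"wy":0,"wz":0},{"x":-0.8,"y":0,"z":22.3,"wx":0,"wy":0,"wz":0}]' 2.4 40
python3 - <<'E'
from h import *
g=get_image("top"); u,v=map(int,proj(g,(540,-250,10)))
a=cv2.resize(g["img"][v-60:v+60,u-80:u+80],None,fx=4,fy=4,interpolation=2); cv2.imwrite("pics/c2.png",a[:,:,::-1]); print(u,v)
E
```

```text
clock: 1.87
eef_pos: [565.1, -326.2, 6.9]
tcp_rot: [0.707, 0.707, -0.0, -0.001]
ft_force: [-0.8, 0.0, 0.2]
grip_width: 24.0
finger_force: 0.0
363 201
```

View pics/c2.png

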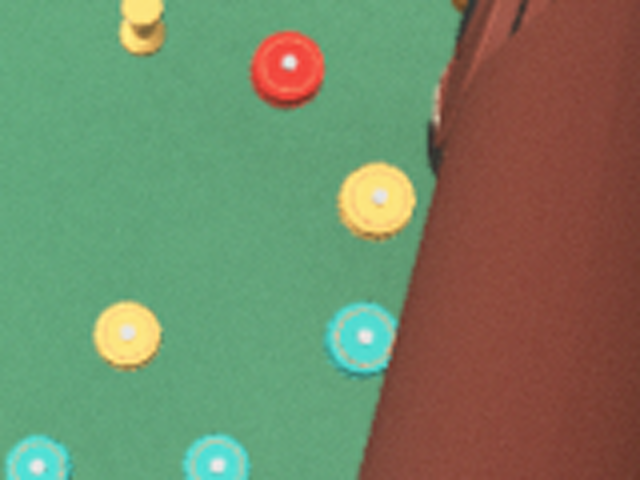

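The large drum sits free in front of the fingers, at crop (377,200). Nothing was touched, so I push.

```bash
python3 -m inch '[{"x":0.8,"y":0,"z":0,"wx":0,"wy":0,"wz":0},{"x":1.6,"y":0,"z":0,"wx":0,"wy":0,"wz":0},{"x":2.6,"y":-0.1,"z":0,"wx":0,"wy":0,"wz":0},{"x":4,"y":-0.2,"z":0,"wx":0,"wy":0,"wz":0},{"x":5.8,"y":-0.4,"z":0,"wx":0,"wy":0,"wz":0},{"x":7.6,"y":-0.6,"z":0,"wx":0,"wy":0,"wz":0},{"x":9.4,"y":-0.8,"z":0,"wx":0,"wy":0,"wz":0},{"x":11.2,"y":-1.0,"z":0,"wx":0,"wy":0,"wz":0},{"x":13,"y":-1.2,"z":0,"wx":0,"wy":0,"wz":0},{"x":14.8,"y":-1.4,"z":0,"wx":0,"wy":0,"wz":0}]' 2.4 40
python3 - <<'E'
from h import *
for n in("top","scene"):
    for b in blobs(get_image(n),*BR,12):
        if 400<b[2][0]<620 and -350<b[2][1]<130: print(n,*b)
E
```

```text
clock: 2.75
eef_pos: [551.9, -176.7, 9.1]
tcp_rot: [0.707, 0.707, 0.0, 0.001]
ft_force: [0.4, -1.7, 0.3]
grip_width: 23.8
finger_force: 1.0
top [245.  243.5] [ 15  14 134] [441.8   9.4]
scene [349.3 198.2] [15 11 94] [ 499.1 -137.5]
scene [332.1 216.8] [ 17  11 101] [ 567.  -137.9]
scene [415.6 217.6] [13 13 96] [453.5  10.7]
```

```bash
python3 -m inch '[{"x":1.8,"y":-0.2,"z":0,"wx":0,"wy":0,"wz":0},{"x":3.6,"y":-0.3,"z":0,"wx":0,"wy":0,"wz":0},{"x":5.4,"y":-0.5,"z":0,"wx":0,"wy":0,"wz":0},{"x":7.2,"y":-0.6,"z":0,"wx":0,"wy":0,"wz":0},{"x":9,"y":-0.8,"z":0,"wx":0,"wy":0,"wz":0},{"x":10.8,"y":-0.9,"z":0,"wx":0,"wy":0,"wz":0},{"x":12.6,"y":-1.1,"z":0,"wx":0,"wy":0,"wz":0},{"x":14.4,"y":-1.2,"z":0,"wx":0,"wy":0,"wz":0},{"x":16.2,"y":-1.4,"z":0,"wx":0,"wy":0,"wz":0},{"x":18,"y":-1.5,"z":0,"wx":0,"wy":0,"wz":0}]' 2.4 40
python3 - <<'E'
from h import *
for n in("top","scene"):
    for b in blobs(get_image(n),*BR,12):
        if 400<b[2][0]<620 and -350<b[2][1]<130: print(n,*b)
E
```

```text
clock: 3.68
eef_pos: [536.7, 1.9, 8.8]
tcp_rot: [0.707, 0.707, -0.0, 0.0]
ft_force: [0.3, -1.8, -0.0]
grip_width: 24.3
finger_force: 0.8
top [314.6 224.8] [ 16  16 171] [ 485.3 -142.1]
scene [349.3 198.2] [15 10 92] [ 499.4 -137.5]
scene [403.7 254.1] [ 18  14 119] [552.5  35.5]
```

```bash
python3 -m inch '[{"x":2.4,"y":-0.2,"z":0,"wx":0,"wy":0,"wz":0},{"x":4.9,"y":-0.4,"z":0,"wx":0,"wy":0,"wz":0},{"x":7.4,"y":-0.6,"z":0,"wx":0,"wy":0,"wz":0},{"x":9.9,"y":-0.8,"z":0,"wx":0,"wy":0,"wz":0},{"x":12.4,"y":-1,"z":0,"wx":0,"wy":0,"wz":0},{"x":14.7,"y":-1.2,"z":0,"wx":0,"wy":0,"wz":0},{"x":16.7,"y":-1.3,"z":0,"wx":0,"wy":0,"wz":0},{"x":18.4,"y":-1.4,"z":0,"wx":0,"wy":0,"wz":0},{"x":19.6,"y":-1.5,"z":0,"wx":0,"wy":0,"wz":0},{"x":20.2,"y":-1.5,"z":0,"wx":0,"wy":0,"wz":0}]' 2.4 40
python3 - <<'E'
from h import *
g=get_image("top")
cv2.imwrite("pics/c3.png",cv2.resize(g["img"][120:300,80:340],None,fx=3,fy=3,interpolation=2)[:,:,::-1])
E
```

```text
clock: 4.62
eef_pos: [521.7, 204.5, 8.4]
tcp_rot: [0.707, 0.707, 0.0, -0.0]
ft_force: [-0.1, -0.2, 0.9]
grip_width: 23.7
finger_force: 0.7
```

View pics/c3.png

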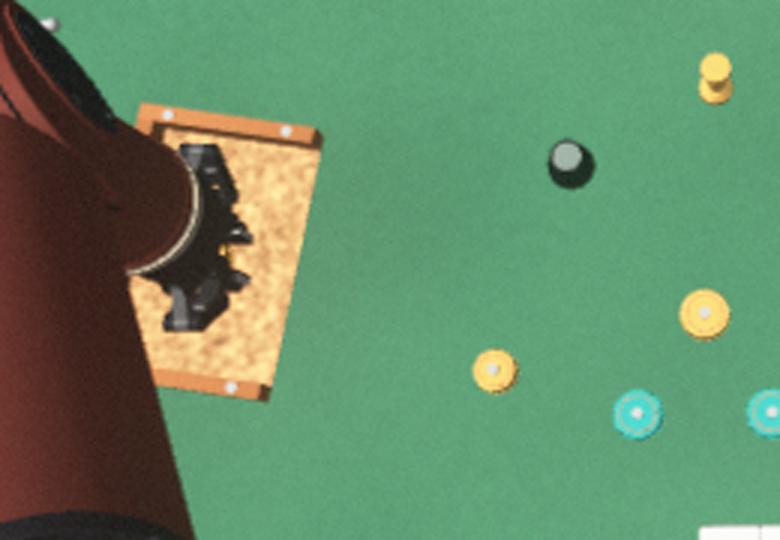

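Fingers stand in the tray around crop (235,250); the drum is hidden ahead of them. I retreat and move over behind the medium one.

```bash
python3 -m inch '[{"x":-2,"y":0,"z":0,"wx":0,"wy":0,"wz":0},{"x":-5,"y":0,"z":-0.5,"wx":0,"wy":0,"wz":0},{"x":-8,"y":0,"z":-3,"wx":0,"wy":0,"wz":0},{"x":-11,"y":-0.5,"z":-5.5,"wx":0,"wy":0,"wz":0},{"x":-15,"y":-1,"z":-6.5,"wx":0,"wy":0,"wz":0},{"x":-19,"y":-1.5,"z":-7,"wx":0,"wy":0,"wz":0},{"x":-23,"y":-2,"z":-7,"wx":0,"wy":0,"wz":0},{"x":-27,"y":-2.5,"z":-7,"wx":0,"wy":0,"wz":0},{"x":-31,"y":-3,"z":-7,"wx":0,"wy":0,"wz":0},{"x":-35,"y":-3.5,"z":-7,"wx":0,"wy":0,"wz":0}]' 2.2 40
python3 - <<'E'
from h import *
for n in("top","scene"):
    g=get_image(n); m=g["img"]
    for b in blobs(g,*BR,12):
        if 400<b[2][0]<620 and -350<b[2][1]<330: print(n,*b)
    cv2.imwrite("pics/r_%s.png"%n,m[:,:,::-1])
a=cv2.resize(cv2.imread("pics/r_top.png")[140:260,100:200],None,fx=4,fy=4,interpolation=2);b=cv2.resize(cv2.imread("pics/r_scene.png")[240:360,435:535],None,fx=4,fy=4,interpolation=2)
cv2.imwrite("pics/c4.png",np.hstack([a,b]))
E
```

```text
clock: 5.5
eef_pos: [485.7, -149.9, 78.7]
tcp_rot: [0.708, 0.706, -0.0, 0.0]
ft_force: [0.9, -0.1, -1.3]
grip_width: 22.0
finger_force: 0.0
top [135.7 199.6] [  80   98 1397] [535.8 257.5]
top [147.5 207.4] [ 26  41 424] [518.6 229.8]
top [245.  243.4] [ 15  14 140] [441.9   9.4]
scene [349.4 197.5] [ 15  14 109] [ 497.2 -138.5]
scene [415.8 217.3] [ 13  13 104] [452.6  10.5]
scene [531.6 307.3] [ 67  94 694] [504.7 285.6]
scene [524.1 266.4] [ 39  29 206] [425.9 245.1]
scene [499.2 299.7] [ 25  23 384] [527.8 230.8]
scene [446.4 311. ] [11 10 55] [611.4 159.6]
scene [475.3 333.7] [ 47  36 323] [618.4 220.1]
```

View pics/c4.png

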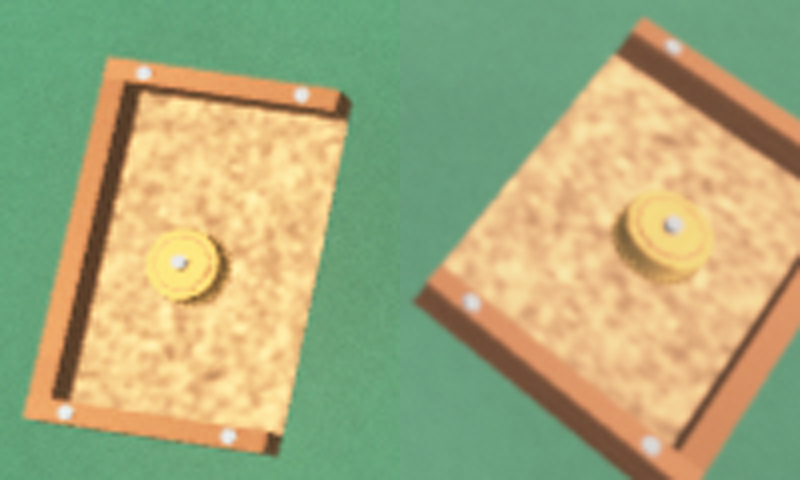

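Large is well inside, at crop left (184,265), about (517,232). Medium next.

```bash
python3 -m inch '[{"x":-3,"y":0.2,"z":0,"wx":0,"wy":0,"wz":0},{"x":-5,"y":0.2,"z":0,"wx":0,"wy":0,"wz":0},{"x":-5,"y":0.2,"z":1,"wx":0,"wy":0,"wz":0},{"x":-5,"y":0.2,"z":3,"wx":0,"wy":0,"wz":0},{"x":-5,"y":0.2,"z":5,"wx":0,"wy":0,"wz":0},{"x":-5,"y":0.2,"z":6.4,"wx":0,"wy":0,"wz":0},{"x":-5,"y":0.2,"z":7.0,"wx":0,"wy":0,"wz":0},{"x":-4.5,"y":0.2,"z":7.0,"wx":0,"wy":0,"wz":0},{"x":-3.7,"y":0.2,"z":7.0,"wx":0,"wy":0,"wz":0},{"x":-2.7,"y":0.2,"z":7.0,"wx":0,"wy":0,"wz":0}]' 2.2 40
python3 - <<'E'
from h import *
for n in("top","scene"):
    for b in blobs(get_image(n),*BR,12):
        if 400<b[2][0]<620 and -350<b[2][1]<130: print(n,*b)
E
```

```text
clock: 6.43
eef_pos: [489.4, -173.1, 9.2]
tcp_rot: [0.707, 0.707, 0.0, 0.001]
ft_force: [0.7, 1.3, 0.1]
grip_width: 22.1
finger_force: 0.0
top [245.  243.5] [ 15  14 134] [441.8   9.4]
scene [349.4 197.3] [ 15  15 111] [ 496.9 -138.8]
scene [415.5 217.6] [13 13 96] [453.6  10.5]
```

```bash
python3 -m inch '[{"x":1,"y":0.1,"z":0,"wx":0,"wy":0,"wz":0},{"x":2.5,"y":0.5,"z":0,"wx":0,"wy":0,"wz":0},{"x":4.3,"y":1.0,"z":0,"wx":0,"wy":0,"wz":0},{"x":6.1,"y":1.5,"z":0,"wx":0,"wy":0,"wz":0},{"x":7.9,"y":2.0,"z":0,"wx":0,"wy":0,"wz":0},{"x":9.7,"y":2.5,"z":0,"wx":0,"wy":0,"wz":0},{"x":11.5,"y":3.0,"z":0,"wx":0,"wy":0,"wz":0},{"x":13.3,"y":3.5,"z":0,"wx":0,"wy":0,"wz":0},{"x":15.1,"y":4.0,"z":0,"wx":0,"wy":0,"wz":0},{"x":16.9,"y":4.4,"z":0,"wx":0,"wy":0,"wz":0}]' 2.2 40
python3 - <<'E'
from h import *
for n in("top","scene"):
    for b in blobs(get_image(n),*BR,12):
        if 400<b[2][0]<620 and -350<b[2][1]<130: print(n,*b)
E
```

```text
clock: 7.37
eef_pos: [533.4, -3.4, 8.9]
tcp_rot: [0.707, 0.707, 0.0, 0.0]
ft_force: [-0.0, -1.8, -0.1]
grip_width: 21.8
finger_force: 0.6
scene [418.4 219.3] [11  9 47] [453.7  17.7]
scene [401.8 251. ] [ 15  14 102] [548.4  28.7]
```

```bash
python3 -m inch '[{"x":2.0,"y":0.6,"z":0,"wx":0,"wy":0,"wz":0},{"x":4.2,"y":1.3,"z":0,"wx":0,"wy":0,"wz":0},{"x":6.6,"y":2.0,"z":0,"wx":0,"wy":0,"wz":0},{"x":9.0,"y":2.7,"z":0,"wx":0,"wy":0,"wz":0},{"x":11.4,"y":3.3,"z":0,"wx":0,"wy":0,"wz":0},{"x":13.8,"y":3.6,"z":0,"wx":0,"wy":0,"wz":0},{"x":16.0,"y":3.7,"z":0,"wx":0,"wy":0,"wz":0},{"x":17.8,"y":3.8,"z":0,"wx":0,"wy":0,"wz":0},{"x":19,"y":3.8,"z":0,"wx":0,"wy":0,"wz":0},{"x":19.8,"y":3.8,"z":0,"wx":0,"wy":0,"wz":0}]' 2.2 40
```

```text
clock: 8.3
eef_pos: [570.7, 194.6, 8.5]
tcp_rot: [0.707, 0.707, 0.0, 0.0]
ft_force: [-0.6, -0.8, 1.0]
grip_width: 22.0
finger_force: 0.5
```

```bash
python3 -m inch '[{"x":-2,"y":0,"z":0,"wx":0,"wy":0,"wz":0},{"x":-5,"y":0,"z":-0.5,"wx":0,"wy":0,"wz":0},{"x":-8,"y":0,"z":-3,"wx":0,"wy":0,"wz":0},{"x":-10,"y":-2,"z":-5.5,"wx":0,"wy":0,"wz":0},{"x":-12,"y":-4.5,"z":-7,"wx":0,"wy":0,"wz":0},{"x":-15,"y":-7,"z":-7,"wx":0,"wy":0,"wz":0},{"x":-18,"y":-9.5,"z":-7,"wx":0,"wy":0,"wz":0},{"x":-21,"y":-12,"z":-7,"wx":0,"wy":0,"wz":0},{"x":-23.8,"y":-12.6,"z":-7,"wx":0,"wy":0,"wz":0},{"x":-23.8,"y":-12.6,"z":-7,"wx":0,"wy":0,"wz":0}]' 1.8 40
python3 - <<'E'
from h import *
for n in("top","scene"):
    g=get_image(n); m=g["img"]
    for b in blobs(g,*BR,12):
        if 400<b[2][0]<620 and -350<b[2][1]<330: print(n,*b)
    cv2.imwrite("pics/r_%s.png"%n,m[:,:,::-1])
a=cv2.resize(cv2.imread("pics/r_top.png")[140:290,100:300],None,fx=4,fy=4,interpolation=2)
cv2.imwrite("pics/c5.png",a)
E
```

```text
clock: 9.13
eef_pos: [442.4, -51.0, 78.5]
tcp_rot: [0.71, 0.704, -0.001, 0.001]
ft_force: [0.0, 0.0, -0.3]
grip_width: 18.2
finger_force: 0.0
top [136.9 200.2] [  80   98 1495] [534.4 254.8]
top [149.  199.8] [ 30  61 727] [535.8 227.8]
top [170.4 198.9] [14 21 88] [538.6 180.4]
scene [415.5 217.7] [13 13 93] [453.8  10.7]
scene [515.  270.8] [52 37 86] [447.5 233.6]
scene [524.2 266.7] [ 40  29 221] [426.4 245.3]
scene [528.7 320.1] [ 61  82 770] [533.2 289.3]
scene [492.3 307. ] [ 39  37 687] [550.3 225.6]
scene [446.2 311.1] [11 11 56] [611.7 159.5]
scene [474.8 333.3] [ 46  36 319] [618.3 219.1]
```

View pics/c5.png

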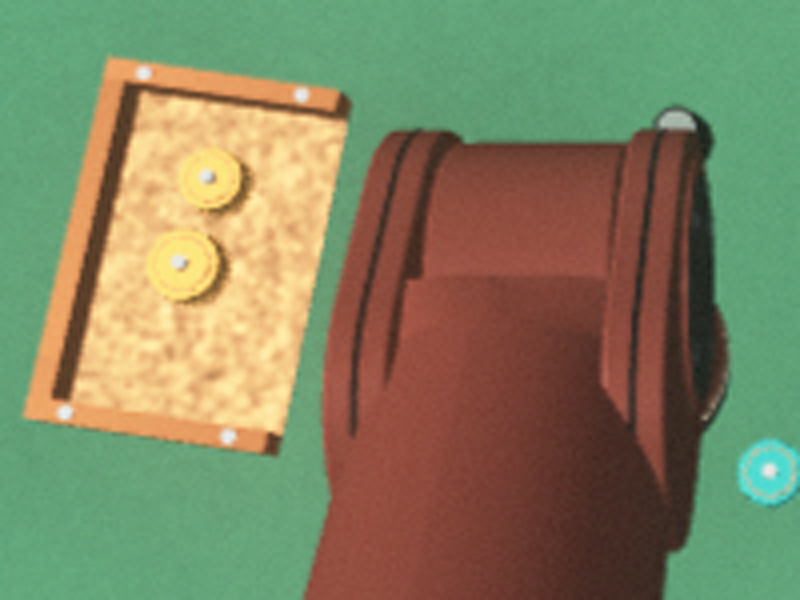

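Large (184,265) and medium (211,178) both stand inside. Small next.

```bash
python3 -m inch '[{"x":0,"y":0.2,"z":0,"wx":0,"wy":0,"wz":0},{"x":0,"y":0.2,"z":1,"wx":0,"wy":0,"wz":0},{"x":0,"y":0.2,"z":2.5,"wx":0,"wy":0,"wz":0},{"x":0,"y":0.2,"z":4,"wx":0,"wy":0,"wz":0},{"x":0,"y":0.2,"z":5.4,"wx":0,"wy":0,"wz":0},{"x":0,"y":0.2,"z":6.5,"wx":0,"wy":0,"wz":0},{"x":0,"y":0.2,"z":7.0,"wx":0,"wy":0,"wz":0},{"x":0,"y":0.2,"z":7.0,"wx":0,"wy":0,"wz":0},{"x":0,"y":0.2,"z":7.0,"wx":0,"wy":0,"wz":0},{"x":0,"y":0.2,"z":7.0,"wx":0,"wy":0,"wz":0}]' 1.8 40
```

```text
clock: 10.07
eef_pos: [447.5, -44.3, 8.9]
tcp_rot: [0.707, 0.707, 0.0, 0.0]
ft_force: [-0.4, -0.1, 0.3]
grip_width: 17.8
finger_force: 0.0
```

```bash
python3 -m inch '[{"x":1,"y":0,"z":0,"wx":0,"wy":0,"wz":0},{"x":2,"y":0,"z":0,"wx":0,"wy":0,"wz":0},{"x":3,"y":0,"z":0,"wx":0,"wy":0,"wz":0},{"x":4,"y":0.1,"z":0,"wx":0,"wy":0,"wz":0},{"x":5.4,"y":0.3,"z":0,"wx":0,"wy":0,"wz":0},{"x":7,"y":0.6,"z":0,"wx":0,"wy":0,"wz":0},{"x":8.6,"y":0.9,"z":0,"wx":0,"wy":0,"wz":0},{"x":10.2,"y":1.2,"z":0,"wx":0,"wy":0,"wz":0},{"x":11.8,"y":1.5,"z":0,"wx":0,"wy":0,"wz":0},{"x":13.4,"y":1.7,"z":0,"wx":0,"wy":0,"wz":0}]' 1.8 40
python3 - <<'E'
from h import *
for b in blobs(get_image("scene"),*BR,12):
        if 400<b[2][0]<620 and -350<b[2][1]<155: print(*b)
E
```

```text
clock: 10.9
eef_pos: [464.0, 91.4, 8.5]
tcp_rot: [0.707, 0.707, 0.0, 0.0]
ft_force: [0.2, -0.6, -0.4]
grip_width: 18.2
finger_force: 0.3
[454.7 248.2] [ 14  16 117] [473.6 113.8]
```

```bash
python3 -m inch '[{"x":1.6,"y":0.2,"z":0,"wx":0,"wy":0,"wz":0},{"x":3.2,"y":0.4,"z":0,"wx":0,"wy":0,"wz":0},{"x":4.8,"y":0.5,"z":0,"wx":0,"wy":0,"wz":0},{"x":6.4,"y":0.6,"z":0,"wx":0,"wy":0,"wz":0},{"x":7.8,"y":0.6,"z":0,"wx":0,"wy":0,"wz":0},{"x":8.9,"y":0.6,"z":0,"wx":0,"wy":0,"wz":0},{"x":9.6,"y":0.6,"z":0,"wx":0,"wy":0,"wz":0},{"x":10,"y":0.6,"z":0,"wx":0,"wy":0,"wz":0},{"x":10,"y":0.6,"z":0,"wx":0,"wy":0,"wz":0},{"x":9,"y":0.6,"z":0,"wx":0,"wy":0,"wz":0}]' 1.8 40 && python3 -m inch '[{"x":-2,"y":0,"z":0,"wx":0,"wy":0,"wz":0},{"x":-5,"y":0,"z":-0.5,"wx":0,"wy":0,"wz":0},{"x":-8,"y":0,"z":-3,"wx":0,"wy":0,"wz":0},{"x":-11,"y":0,"z":-6,"wx":0,"wy":0,"wz":0},{"x":-14,"y":0,"z":-8,"wx":0,"wy":0,"wz":0},{"x":-18,"y":0,"z":-10,"wx":0,"wy":0,"wz":0},{"x":-21,"y":0,"z":-12,"wx":0,"wy":0,"wz":0},{"x":-23,"y":0,"z":-12,"wx":0,"wy":0,"wz":0},{"x":-24,"y":0,"z":-12,"wx":0,"wy":0,"wz":0},{"x":-24,"y":0,"z":-12,"wx":0,"wy":0,"wz":0}]' 1.8 40
python3 - <<'E'
from h import *
for n in("top","scene"): cv2.imwrite("pics/f_%s.png"%n,get_image(n)["img"][:,:,::-1])
a=cv2.resize(cv2.imread("pics/f_top.png")[140:260,100:200],None,fx=4,fy=4,interpolation=2)
b=cv2.imread("pics/f_scene.png")[100:400,180:580]
b=cv2.copyMakeBorder(b,0,180,0,0,0)
cv2.imwrite("pics/c6.png",np.hstack([a,b]))
E
```

```text
clock: 11.78
eef_pos: [469.8, 180.8, 8.5]
tcp_rot: [0.706, 0.708, 0.0, -0.0]
ft_force: [0.0, -0.2, 1.4]
grip_width: 17.6
finger_force: 0.0
clock: 12.62
eef_pos: [469.0, -63.7, 128.0]
tcp_rot: [0.709, 0.705, -0.0, 0.0]
ft_force: [0.3, 0.5, 0.5]
grip_width: 17.7
finger_force: 0.0
```

View pics/c6.png

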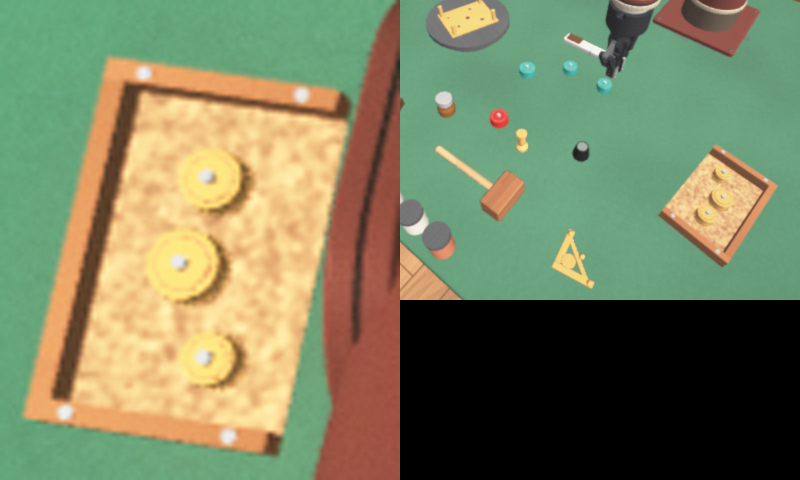

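All three drums, at (211,178), (184,263) and (209,358) in the left crop, are inside the tray and clear of the front line. Everything else is where it was and the arm is clear.

```bash
python3 -c "
from station import *
print(sign_off())"
```

```text
the job is handed in; nothing more can be done
None
```

All three brass barrels were swept along the table and stand inside the tray behind its front line, nothing else looked moved in the final images, and the job was handed in at about 13 s of the 72 s allowed (no verdict was returned).

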